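# Lever the snap-in backboard out of a loan frame

### The job

Unframe the small picture that lies face down: put the blade of the red-handled lifting bar through the slot in the frame's end rail and under the edge of the plywood backboard, and lever it over the brass bar in the slot until that end of the board has snapped up past its two roller catches. Draw the bar out and leave it lying on the bare table, clear of the frame and the tray, then lift the board out and lay it flat in the brown pulp tray, same side up. Do not let the bar touch the canvas inside the frame, and leave everything else where it stands.

Things in the scene. Friction and masses are not known exactly. Their poses are not given: they have to be found in the camera images.
- frame: small dark wooden picture frame lying face down on two grey foam rests, held fast; origin on the table under its centre, z up, x along its long side; the slotted end rail is at -x. 170 (x) by 122 (y) mm over the rails, the back (top) 64 mm above the table; gilt edge and foam stand out 7 to 10 mm farther, below 36 mm. Rails 28 mm wide round an opening of 114.5 by 66 mm
- lever_slot (a point): the fulcrum: top of a round brass bar, 6 mm thick, lying along the frame's y across the outer end of the lever slot, at (-81.5, 0, 64.5) mm of the frame; axes as the frame's. The near edge of the board is 25.5 mm from it towards +x, the underside of the seated board 6.5 mm lower. The lifting bar must end sloping 6 to 10 degrees the other way (handle low) to lift the board past the catches
- slot_mouth (a point): inner mouth of the lever slot, at (-57, 0, 50) mm of the frame. The slot is 26 mm wide (y) through the end rail, open above and outside, floor at 44 mm; at the mouth it passes under the board (underside 58 mm) into the hollow frame. A blade sloping down by about 29 degrees passes over the fulcrum and under the board; it should reach 4 to 11 mm beyond the board's edge
- catch_left (a point): axis of the roller catch on the +y side rail, at (-33, 33, 67) mm of the frame: a roller 6 mm thick and long that springs 3 mm out over the board's edge and yields up to 4 mm. Both together hold the board down with about 10 to 20 N. Its brass housing stands 12 mm above the rail, from x = -41 to -25 mm and from y = 33 to 45 mm, and guides the raised board sideways
- catch_right (a point): axis of the like roller catch on the -y side rail, at (-33, -33, 67) mm of the frame
- canvas: the painting's canvas back and pale stretcher bars inside the frame, top at 36 mm above the table, 22 mm below the board
- board_centre (a point): centre of the backboard, plywood, 112 (x) by 64 (y) by 6 mm, about 80 g; axes as the frame's while seated. It lies flush in the frame (top 64 mm, underside 58 mm) with 1 mm play, on ledges along both long sides and its +x end; only the two catches hold it down, 23 mm from its -x end
- board_lever_edge (a point): middle of the board's -x end face (at the lever slot), 56 mm from its centre. 61 mm high when seated. Levered up about 12 mm, the rollers snap under and hold it at about 75 mm; then the board slopes down to +x by about 7 degrees, resting on rollers and +x end, and its long edges can be gripped from above 44 to 52 mm from this end
- backboard: the backboard itself; origin at the centre of its underside, 3 mm below board_centre, same axes
- bar_grip (a point): grip point of the lifting bar, at mid-width and mid-height of its red flat-sided handle, 11 mm above the table as it lies. Handle 16 mm wide (y), 22 mm high (z), from 46 mm behind this point to 24 mm ahead of it; then a straight steel blade, 14 mm wide, 3 mm thick (2 mm in the last 12 mm), at the middle of that height. x points to the blade's tip, z up. 120 g
- bar_tip (a point): end of the blade of the lifting bar, 100 mm ahead (+x) of the grip point; same axes
- lifting_bar: the lifting bar itself; origin 11 mm below bar_grip (under it, on the table), same axes
- pulp_tray: brown moulded pulp tray, 188 (x) by 227 (y) by 40 mm, held fast; origin under its centre, z up. Flat inner floor 118 (x) by 154 (y) mm, 2 mm above the table, walls 35 mm high
- bottle_propanol: tall brown solvent bottle with a black cap, 62 mm across, 135 mm tall; origin at the centre of its underside. To be left alone
- bottle_spirit: brown solvent bottle with a white cap, 54 mm across, 115 mm tall; origin at the centre of its underside. To be left alone
- weight_1: brown covered weight 32 x 62 x 35 mm with a brass knob, 51 mm tall in all; origin at the centre of its underside. To be left alone
- cotton_pot: aluminium pot of cotton balls, 66 mm across, 69 mm tall; origin at the centre of its underside. To be left alone
- masking_tape: roll of cream masking tape lying flat, 102 mm across, 25 mm tall; origin at the centre of its underside. To be left alone
- weight_2: dark grey covered weight 30 x 50 x 31 mm with a brass knob, 47 mm tall in all, on the lid of the wooden paint box; origin at the centre of its underside. To be left alone
- eraser: blue-sleeved eraser 22 x 46 x 12 mm on the lid of the wooden paint box; origin at the centre of its underside. To be left alone

How it is judged:
By the outcome, as a careful person would: the job done as asked, in the order asked, and still so for the second after the job is handed in, with the robot touching nothing.
It also fails if it takes over 67 s, if anything falls off the work surface, if the arm or the gripper's body presses on something with over 40 N, if the wrist force passes 120 N, or if a joint passes its speed limit or range.

### The arm

A 6-joint arm with a two-finger parallel gripper is mounted at the origin on the work surface; the furniture and walls round the work are solid. World frame = base frame: x ahead of the robot, y to its left, z up, the work surface at z = 0. Lengths are in mm, angles in rad, forces in N, time in s.
With the tool pointing down it reaches from about 375 to 925 mm from the base axis. Payload 5.7 kg.
Tool frame: the origin (TCP) lies on the centre line of the jaws, within the pads' length; the fingertips stand 14 mm ahead of it and the grasp point (between the pads) lies 5 mm behind it; z points along the fingers, y is the line along which they close (so a half turn about z gives the same grasp; the last joint's range is limited). The gripper opens to 88 mm and grips with 3 to 60 N. Pads are 20 mm wide; open, the fingers measure 115 mm over their backs; the gripper's body (75 mm by 178 mm) begins 61 mm behind the grasp point.
Start: joints at [1.184, 0.359, 1.51, -0, 1.272, -0.115], TCP at [161.073, 577.944, 236.623] pointing down, gripper open.
Joint ranges: [-2.97, 2.97], [-1.01, 2.36], [0.21, 2.38], [-0.96, 4.11], [0.2, 2.71], [-2.98, 2.98]. Speed limits (rad/s): [2.39, 2.39, 3.14, 3.14, 3.14, 3.14].

### API

Orientations are given as a unit quaternion [w, x, y, z].
In Python, from workcell import ctrl, solver, imaging gives the robot as it stands. Calls block until the motion is done:
- ctrl.reach(position, orientation): joint-space move of the TCP to a pose.
- ctrl.move_straight(position, feed=150, ori=None): straight line of the TCP; ori=None keeps the orientation; feed is the mean speed in mm/s.
- ctrl.move_j(angles): joint-space move.
- ctrl.release() and ctrl.clamp(): open the fingers fully, or close them until they stop; the grip force is fixed at half the most.
- ctrl.dwell(seconds).
- solver.ik(position, orientation): joint angles nearest the present ones, or None.
- ctrl.get_state(): the state.
- imaging.get_image(name): name is "scene" or "side" or "wrist"; returns the picture (384x512x3 uint8, red, green, blue); there is no depth.
- imaging.calibration(name): a dict with "fovy" (degrees; the focal length in pixels is half the picture's height over the tangent of half this angle, whatever the lens; pixels are square), "cx", "cy" (the principal point, pixels), "dist_coeffs" ([k1, k2, p1, p2, k3] as OpenCV has them; the pictures are not rectified), "rvec" (rotation vector, rad) and "tvec" (3), from world to camera coordinates, as OpenCV has them; the wrist camera has in their place "T_tool_cam" (4x4, takes a point from camera to tool coordinates, whose origin is the TCP and whose axes are the flange's). Camera axes: x right, y down, z forward; pixel columns grow to the right and rows downward; lengths in mm; the calibration is good to about 2 mm. A picture is of the moment at which its call begins: read the wrist's pose just before it. calibration takes no time and is no camera call.
A pose or a line that the arm cannot do raises ctrl.Unreachable and nothing moves.
- ctrl.finish_job(): hands the job in; it is judged then, once.
The state is a dict: "clock": time; "joint_positions": joint angles; "joint_velocities": joint speeds; "joint_efforts": joint torques, N m; "ee_pos": TCP position; "tcp_rot": TCP orientation; "wrist_force": force on the tool from outside, world axes, zero at the start; "moment": the same for the moment, N m; "finger_gap": finger opening in mm; "grip_force": force on a finger pad.
Only numpy, scipy, OpenCV 4.12 (cv2) and the standard library are available. Lean on these libraries where they do the work, as an engineer would, in place of code of your own. Each camera call takes 0.05 s, during which the arm holds its last target. There are 200 camera calls.

## Working session

There is one attempt and no reset: what is moved stays moved. The work goes in short steps, each a Python script; the robot and the scene stay as the last script left them, time stands still between calls to the robot, and variables do not carry over. Pictures are saved under pics/ and viewed, at most 10 in all, crops included, and the job is handed in when it is done.

```bash
ls; mkdir -p pics; python3 - <<'E'
from workcell import ctrl, solver, imaging
import cv2
for n in("scene","side","wrist"):
    im=imaging.get_image(n); cv2.imwrite(f"pics/{n}0.png",im[:,:,::-1]); print(n,imaging.calibration(n))
a=[cv2.imread(f"pics/{n}0.png") for n in("scene","side")]
cv2.imwrite("pics/s0.png",cv2.resize(a[0],(800,600),interpolation=cv2.INTER_CUBIC))
cv2.imwrite("pics/d0.png",cv2.resize(a[1],(800,600),interpolation=cv2.INTER_CUBIC))
s=ctrl.get_state();print(s)
E
```

```text
pics
scene {'fovy': 42.154658893405454, 'cx': 257.58023787621346, 'cy': 199.1747497831351, 'dist_coeffs': array([-0.10658851,  0.        ,  0.        ,  0.        ,  0.        ]), 'rvec': array([ 2.13226621, -0.78824589,  0.39351066]), 'tvec': array([-396.65159355,  171.58246879, 1270.92176963])}
side {'fovy': 47.29161485559685, 'cx': 256.28529718867577, 'cy': 190.63166878763437, 'dist_coeffs': array([-0.02052356,  0.        ,  0.        ,  0.        ,  0.        ]), 'rvec': array([ 0.15053155, -2.72447874,  1.48164093]), 'tvec': array([ 409.33615575,  149.91491011, 1368.5615533 ])}
wrist {'fovy': 60.25098119374848, 'cx': 250.59809961134528, 'cy': 190.45467959054162, 'dist_coeffs': array([-0.05776542,  0.        ,  0.        ,  0.        ,  0.        ]), 'T_tool_cam': array([[-3.16213901e-04, -9.62555607e-01, -2.71084125e-01,
         7.40274952e+01],
       [ 9.99999936e-01, -3.50414299e-04,  7.77595062e-05,
        -2.15494907e+00],
       [-1.69839602e-04, -2.71084083e-01,  9.62555656e-01,
        -1.48379522e+02],
       [ 0.00000000e+00,  0.00000000e+00,  0.00000000e+00,
         1.00000000e+00]])}
{'clock': 0.15, 'joint_positions': array([ 1.18386437e+00,  3.59348405e-01,  1.51115341e+00, -4.16199957e-07,
        1.27249818e+00, -1.15100264e-01]), 'joint_velocities': array([ 0.00017221,  0.00050185, -0.00391859,  0.00080817,  0.00085051,
       -0.0016946 ]), 'joint_efforts': array([ 9.15866549e-04, -5.15752101e+01, -2.71009147e+01,  6.73407968e-02,
        3.06646340e-02, -1.39264230e-04]), 'ee_pos': array([160.91681435, 577.50328476, 236.00898961]), 'tcp_rot': array([-1.74591310e-04,  1.35497675e-01,  9.90777414e-01, -6.81668743e-04]), 'wrist_force': array([-0.85966623, -0.24481467, -0.45425324]), 'moment': array([ 6.87235189e-05, -7.19270789e-02,  7.10439347e-03]), 'grip_force': 0.0, 'finger_gap': 87.54149006252425}
```

View pics/s0.png

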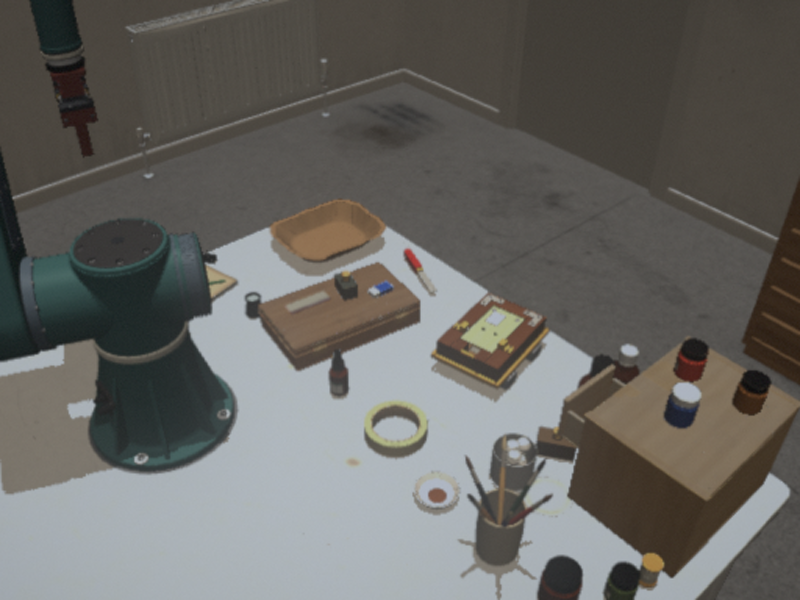

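View pics/d0.png

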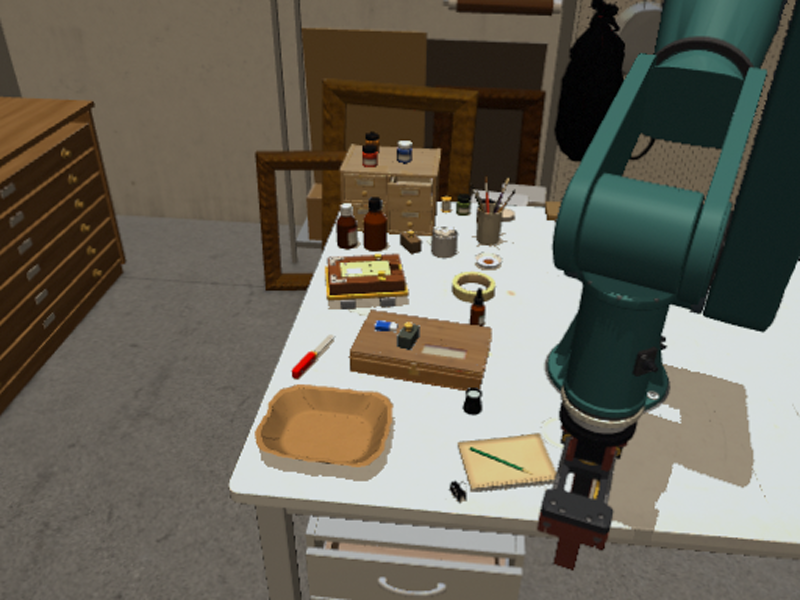

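The scene picture shows the frame near (491,335), the bar from (410,254) to (433,292) and the tray near (328,232), all in 800x600 pixels. The side picture has them at (365,275), (297,372)–(333,340) and (325,430).

```bash
cat > h.py <<'E'
from workcell import ctrl, solver, imaging
import numpy as np, cv2, json
from scipy.spatial.transform import Rotation as R
def K(c):
    f=192/np.tan(np.radians(c["fovy"])/2); return np.array([[f,0,c["cx"]],[0,f,c["cy"]],[0,0,1.]])
def cam(name,st=None):
    c=imaging.calibration(name)
    if name!="wrist": return K(c),c["dist_coeffs"],R.from_rotvec(c["rvec"]).as_matrix(),np.array(c["tvec"])
    T=np.eye(4);T[:3,:3]=R.from_quat(np.roll(st["tcp_rot"],-1)).as_matrix();T[:3,3]=st["ee_pos"]
    W=np.linalg.inv(T@c["T_tool_cam"]); return K(c),c["dist_coeffs"],W[:3,:3],W[:3,3]
def ray2z(cm,uv,z):
    k,d,r,t=cm
    uv=np.atleast_2d(np.array(uv,float)); p=cv2.undistortPoints(uv[:,None],k,d)[:,0]
    D=np.c_[p,np.ones(len(p))]@r; o=-r.T@t
    return o+D*((np.broadcast_to(z,len(p))-o[2])/D[:,2])[:,None]
def proj(cm,P):
    k,d,r,t=cm
    return cv2.projectPoints(np.atleast_2d(np.array(P,float)),cv2.Rodrigues(r)[0],t,k,d)[0][:,0]
def q(M): return np.roll(R.from_matrix(M).as_quat(),1)
def down(yaw,tilt=0):
    """tool x along yaw heading, z down"""
    return R.from_euler('z',yaw).as_matrix()@np.diag([1,-1,-1.])
E
python3 - <<'E'
from h import *
np.set_printoptions(precision=1,suppress=True)
s=.64
for n,pts in (("scene",[("frame top",491,338,64),("bar butt",409,253,15),("tip",433,291,11),("tray",328,240,2)]),("side",[("frame",365,272,64),("butt",297,372,15),("tip",333,340,11),("tray",325,438,2),("box corner near-left",354,350,50)])):
    for l,u,v,z in pts: print(n,l,ray2z(cam(n),(u*s,v*s),z)[0])
E
```

```text
scene frame top [ 498.5 -261.5   64. ]
scene bar butt [609.   77.1  15. ]
scene tip [561.9 -48.2  11. ]
scene tray [520.5 241.6   2. ]
side frame [ 516.6 -222.6   64. ]
side butt [605.2  88.8  15. ]
side tip [556.1 -28.1  11. ]
side tray [519.4 246.4   2. ]
side box corner near-left [498.2  51.   50. ]
```

```bash
python3 - <<'E'
from h import *
a=[]
for n,p,psi in (("b1",(580,20,250),68),("f1",(505,-235,280),90)):
    ctrl.reach(p,q(down(np.radians(psi)))); ctrl.dwell(.2)
    s=ctrl.get_state(); im=imaging.get_image("wrist")
    cv2.imwrite(f"pics/{n}.png",cv2.resize(im[:,:,::-1],(800,600),interpolation=cv2.INTER_CUBIC))
    json.dump({k:np.array(s[k]).tolist() for k in("ee_pos","tcp_rot")},open(n+".json","w")); print(s["clock"],s["ee_pos"],s["joint_positions"])
E
```

```text
2.825 [579.97625133  20.64213071 250.01833954] [-8.34725833e-02  3.18852241e-01  1.53655868e+00  7.42403699e-05
  1.28613207e+00  2.99416857e-01]
4.1167 [ 505.44108768 -233.87108636  279.80774174] [-5.57567202e-01  2.60032388e-01  1.54532737e+00  2.53584605e-04
  1.33659727e+00 -5.59104068e-01]
```

View pics/b1.png

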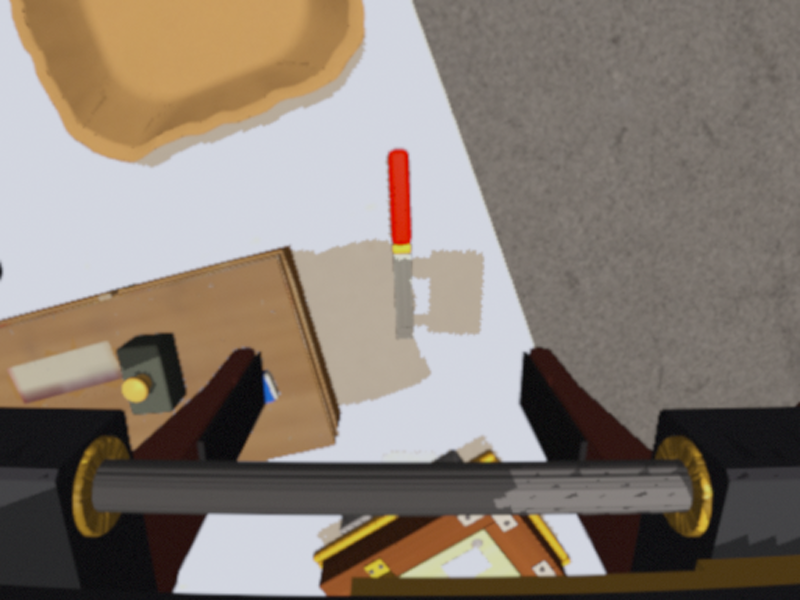

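View pics/f1.png

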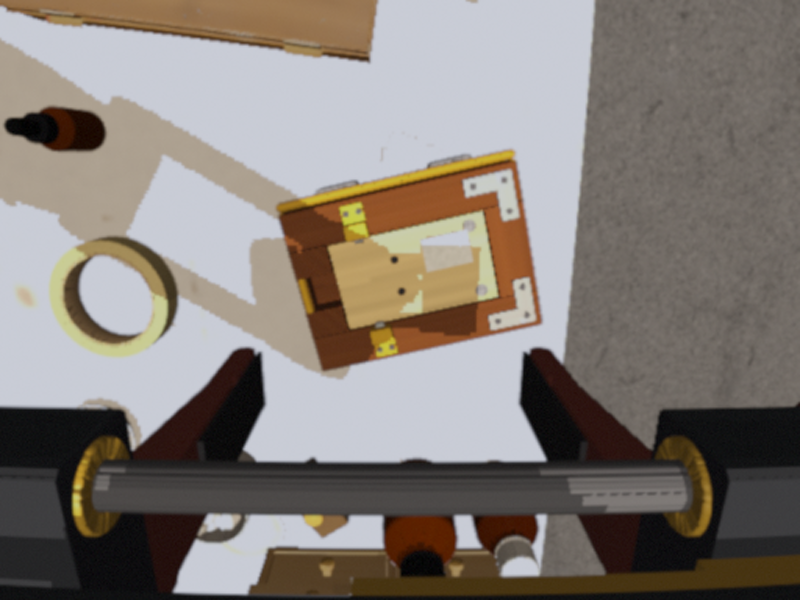

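The wrist picture b1 shows the red handle from (399,150) to (402,250), with the blade tip at (404,338). Picture f1 shows the frame with its slot at left: brass bar near (306,296), rail corners near (280,213), (517,160), (541,322) and (323,369).

```bash
python3 - <<'E'
from h import *
np.set_printoptions(precision=1,suppress=True)
from scipy.optimize import least_squares
def px(l): return (np.array(l,float)+.5)*.64-.5
b=json.load(open("b1.json"));f=json.load(open("f1.json"))
cb=cam("wrist",b);cf=cam("wrist",f)
P=ray2z(cb,px([(399,150),(404,338),(401.5,244)]),[15,11,22]);print(P)
d=P[1]-P[0];print("bar len",np.linalg.norm(d[:2]),"head",np.degrees(np.arctan2(d[1],d[0])))
u=d[:2]/np.linalg.norm(d[:2]);print("grip from tip",P[1][:2]-100*u,"from butt",P[0][:2]+46*u)
pix=px([(280,213),(517,160),(541,322),(323,369),(330,248),(484,211),(498,298),(350,329),(307,296)])
M=np.array([(-85,61,64),(85,61,64),(85,-61,64),(-85,-61,64),(-56,32,64),(56,32,64),(56,-32,64),(-56,-32,64),(-82,0,64)])
def wf(p): return R.from_euler('z',p[2]).apply(M)+[p[0],p[1],0]
r=least_squares(lambda p:(proj(cf,wf(p))-pix).ravel(),[500,-240,.2],loss="soft_l1")
print(r.x,np.degrees(r.x[2]),(proj(cf,wf(r.x))-pix))
# crops
im=cv2.imread("pics/f1.png");c=cv2.resize(im[130:390,250:570],(800,650),interpolation=cv2.INTER_CUBIC)[:600]
cv2.imwrite("pics/fc.png",c)
E
```

```text
[[612.1  87.7  15. ]
 [562.4 -47.8  11. ]
 [588.9  24.9  22. ]]
bar len 144.3786084349284 head -110.14962522081332
grip from tip [596.8  46. ] from butt [596.3  44.5]
[ 521.9 -244.3    0.2] 12.687754561707626 [[-0.7  1. ]
 [ 0.6  0.2]
 [ 1.5  1.9]
 [-0.2  1.5]
 [-0.7 -1.7]
 [-0.1 -0.1]
 [ 0.6 -0.8]
 [ 0.3 -0.4]
 [-0.9 -0.4]]
```

View pics/fc.png

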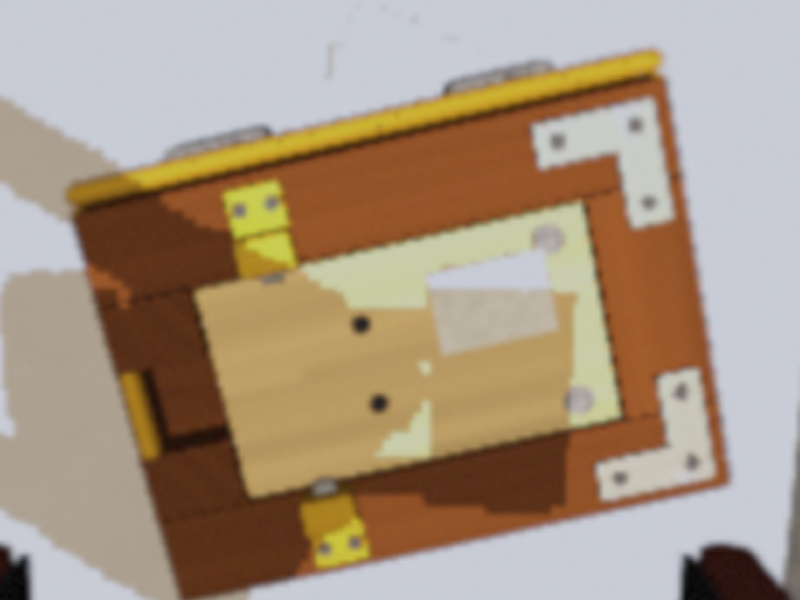

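```bash
cat >> h.py <<'E'
F0=np.array([521.9,-244.3,0.]); FA=np.radians(12.69)
SG=-1   # tool x = SG * bar x
OFF=5.  # TCP above grip point along bar z
def fw(p): return F0+R.from_euler('z',FA).apply(p)
def bar_pose(tip,pitch,head,off=OFF):
    """TCP pose for world tip position, pitch deg (+ tip up), heading rad"""
    B=R.from_euler('ZY',[head,-np.radians(pitch)]).as_matrix()
    T=B@np.diag([SG,-SG,-1.])
    return np.array(tip)-100*B[:,0]+off*B[:,2], q(T)
def over(pitch,reach_x=None,clear=0.,s=None,y=0.):
    """bar over fulcrum, centreline 1.5+clear above it; tip at frame x reach_x or s mm along blade beyond fulcrum"""
    a=np.radians(pitch); c,sn=np.cos(a),np.sin(a); h=1.5+clear
    base=np.array([-81.5-h*sn,0,64.5+h*c])
    if s is None: s=(reach_x-base[0])/c
    return bar_pose(fw(base+s*np.array([c,0,sn])+[0,y,0]),pitch,FA)
E
python3 - <<'E'
from h import *
import h
np.set_printoptions(precision=2,suppress=True)
for sg in(-1,1):
    h.SG=sg; print(sg)
    B=np.array([596.8,45.5,11]);hd=np.radians(-110.2);tip=B+100*np.array([np.cos(hd),np.sin(hd),0])
    for n,p in(("grasp",bar_pose(tip,0,hd)),("lift",bar_pose(tip+[0,0,150],0,hd)),("pre",over(-29,s=-25,clear=1.2)),("in",over(-29,-48,1.2)),("-10",over(-10,-48.5)),("+9",over(9,-48.5)),("out",over(0,s=-30,clear=1.5))):
        j=solver.ik(*p); print(n,p[0],j)
E
```

```text
-1
grasp [596.8  45.5  16. ] [-0.04  0.62  1.71 -0.    0.81  0.31]
lift [596.8  45.5 166. ] [-0.04  0.43  1.59 -0.    1.12  0.31]
pre [ 339.38 -285.4   131.84] [-0.57  0.49  1.73 -0.36  1.31 -2.2 ]
in [ 392.11 -273.53  101.87] [-0.51  0.58  1.65 -0.34  1.32 -2.14]
-10 [ 379.36 -276.4    82.49] [-0.67  0.44  1.86 -0.17  0.95 -2.36]
+9 [ 377.47 -276.82   60.54] [-0.89  0.4   2.05  0.24  0.63 -2.87]
out [ 315.57 -290.76   72.5 ] [-0.91  0.36  2.05 -0.    0.73 -2.7 ]
1
grasp [596.8  45.5  16. ] [-0.04  0.62  1.71 -0.    0.81 -2.83]
lift [596.8  45.5 166. ] [-0.04  0.43  1.59 -0.    1.12 -2.83]
pre [ 339.38 -285.4   131.84] [-0.57  0.49  1.73 -0.36  1.31  0.95]
in [ 392.11 -273.53  101.87] [-0.51  0.58  1.65 -0.34  1.32  1.  ]
-10 [ 379.36 -276.4    82.49] [-0.67  0.44  1.86 -0.17  0.95  0.78]
+9 [ 377.47 -276.82   60.54] [-0.89  0.4   2.05  0.24  0.63  0.27]
out [ 315.57 -290.76   72.5 ] [-0.91  0.36  2.05 -0.    0.73  0.44]
```

```bash
sed -i 's/^SG=-1/SG=1 /' h.py; python3 - <<'E'
from h import *
np.set_printoptions(precision=2,suppress=True)
B=np.array([596.8,45.5,11]);hd=np.radians(-110.2);tip=B+100*np.array([np.cos(hd),np.sin(hd),0])
p,o=bar_pose(tip,0,hd)
ctrl.reach(p+[0,0,110],o); ctrl.move_straight(p,150); ctrl.clamp()
s=ctrl.get_state();print(s["clock"],s["ee_pos"],s["finger_gap"],s["grip_force"])
ctrl.move_straight(p+[0,0,150],200)
P=over(-29,s=-25,clear=1.2)
ctrl.reach(P[0]+[0,0,70],P[1]); ctrl.move_straight(P[0],150); ctrl.dwell(.2)
s=ctrl.get_state();print(s["clock"],s["ee_pos"],P[0],s["finger_gap"],s["wrist_force"])
for n in("wrist","side","scene"):
    im=imaging.get_image(n); cv2.imwrite(f"pics/{n}1.png",im[:,:,::-1])
im=cv2.imread("pics/wrist1.png"); a=cv2.resize(im,(400,300))
cm=cam("side"); u,v=proj(cm,fw([-90,0,70]))[0].astype(int); print(u,v)
c=cv2.imread("pics/side1.png")[v-50:v+50,u-66:u+67]
cm=cam("scene"); u,v=proj(cm,fw([-90,0,70]))[0].astype(int); print(u,v)
d=cv2.imread("pics/scene1.png")[v-50:v+50,u-66:u+67]
S=lambda x:cv2.resize(x,(400,300),interpolation=cv2.INTER_CUBIC)
cv2.imwrite("pics/m1.png",np.vstack([np.hstack([S(im),S(im[150:350,120:390])]),np.hstack([S(c),S(d)])]))
json.dump({k:np.array(s[k]).tolist() for k in("ee_pos","tcp_rot")},open("w1.json","w"))
E
```

```text
8.1083 [596.82  45.5   16.  ] 15.355101810782614 29.971577525138855
12.9333 [ 339.98 -285.82  132.69] [ 339.38 -285.4   131.84] 15.754325196697733 [-0.79 -0.2  -0.45]
257 168
297 225
```

View pics/m1.png

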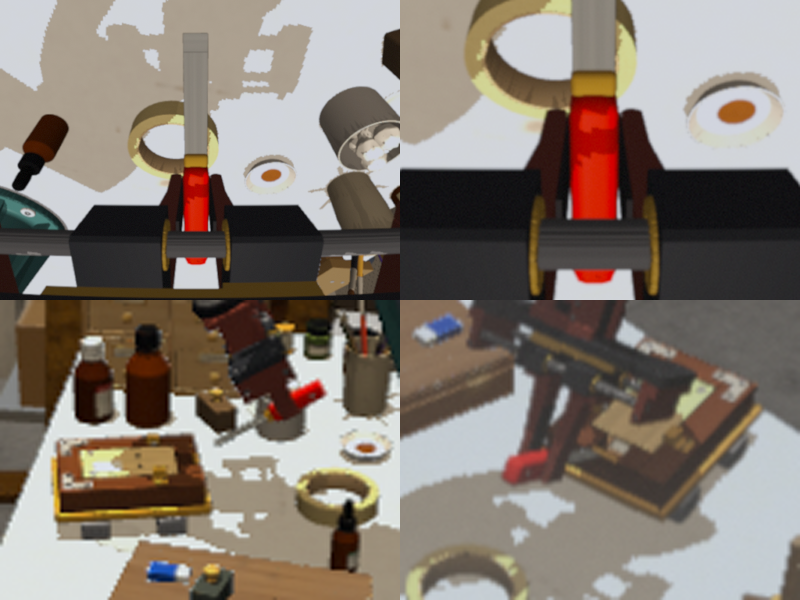

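The composite m1 shows the bar gripped straight, tip at about (196,33) in its upper-left panel, and the side panel shows the blade pointing down at the slot. Next I check the tip's place in the hand, then insert while watching the force.

```bash
python3 - <<'E'
from h import *
np.set_printoptions(precision=2,suppress=True)
c=imaging.calibration("wrist");W=np.linalg.inv(c["T_tool_cam"]);cm=(K(c),c["dist_coeffs"],W[:3,:3],W[:3,3])
print("tip in tool",ray2z(cm,[(196*1.28,33*1.28),(196*1.28,155*1.28)],5))
def go(P,feed=60):
    ctrl.move_straight(P[0],feed,P[1]); s=ctrl.get_state(); print("%.2f"%s["clock"],s["ee_pos"]-P[0],s["wrist_force"],s["moment"],round(s["finger_gap"],2))
    return np.linalg.norm(s["wrist_force"])
for s_ in (-5,10,20,30,37.5):
    if go(over(-29,s=s_,clear=1.2),80)>12: print("stop");break
E
```

```text
tip in tool [[96.37  2.    5.  ]
 [26.08  1.99  5.  ]]
13.48 [ 0.37  0.18 -0.45] [-0.32 -0.09 -1.84] [ 0.04 -0.13  0.  ] 15.73
13.82 [ 0.31  0.08 -0.32] [ 0.34 -0.35 -0.86] [ 0.11 -0.17 -0.04] 15.75
14.10 [ 0.35  0.03 -0.25] [ 0.08 -0.4  -1.57] [ 0.02 -0.09  0.05] 15.66
14.38 [ 0.38  0.05 -0.26] [-0.73 -0.05 -1.62] [ 0.06 -0.16 -0.01] 16.08
14.62 [ 0.32  0.04 -0.2 ] [ 0.57  0.3  -1.02] [ 0.02 -0.2   0.04] 15.73
```

```bash
python3 - <<'E'
from h import *
np.set_printoptions(precision=2,suppress=True)
def go(P,feed=60):
    ctrl.move_straight(P[0],feed,P[1]); s=ctrl.get_state(); print("%.2f"%s["clock"],s["ee_pos"]-P[0],s["wrist_force"],s["moment"],round(s["finger_gap"],2))
for pit,cl in((-24,.8),(-18,.3),(-12,0),(-6,0),(0,0),(4,0),(8,0)):
    go(over(pit,-46.5,cl),40)
ctrl.dwell(.2)
for n in("side","scene"):
    im=imaging.get_image(n); cv2.imwrite(f"pics/{n}2.png",im[:,:,::-1])
def crop(n):
    u,v=proj(cam(n),fw([-40,0,70]))[0].astype(int)
    return cv2.resize(cv2.imread(f"pics/{n}2.png")[v-40:v+40,u-27:u+26] if 0 else cv2.imread(f"pics/{n}2.png")[v-40:v+40,u-40:u+40],(400,400),interpolation=cv2.INTER_CUBIC)
cv2.imwrite("pics/m2.png",np.hstack([crop("side"),crop("scene")]))
E
```

```text
14.93 [-0.88 -0.06  0.52] [-0.98 -0.09 -1.78] [ 0.02 -0.1  -0.02] 15.86
15.26 [-0.67  0.03  0.28] [-1.78  0.31 -2.27] [ 0.01  0.19 -0.  ] 15.58
15.58 [ 0.58 -0.14  0.23] [ 1.6   2.26 -1.79] [ 0.26 -0.25  0.03] 15.34
15.91 [-0.32 -0.15  0.27] [-0.14  0.48  0.83] [0.07 0.14 0.05] 16.01
16.23 [-0.22 -0.06  0.17] [-0.47  0.94  1.14] [0.12 0.11 0.07] 15.93
16.50 [-0.27  0.27  0.06] [-0.08  1.57  2.28] [0.27 0.04 0.08] 15.59
16.77 [-0.27  0.21  0.07] [-0.66  0.98  2.18] [0.19 0.03 0.18] 15.54
```

View pics/m2.png

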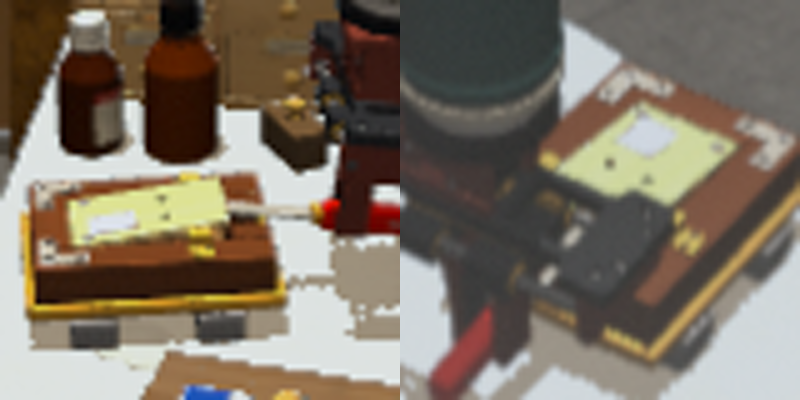

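The composite m2 shows the blade under the raised board end in the left panel, near (235,210). I'll go to nearly 10°, ease back and check that the board stays up.

```bash
python3 - <<'E'
from h import *
np.set_printoptions(precision=2,suppress=True)
def go(P,feed=60):
    ctrl.move_straight(P[0],feed,P[1]); s=ctrl.get_state(); print("%.2f"%s["clock"],s["ee_pos"]-P[0],s["wrist_force"],s["moment"],round(s["finger_gap"],2))
go(over(9.8,-46.5),30); ctrl.dwell(.2); go(over(4,-46.5,.5)); go(over(-3,-46.5,1.)); go(over(-8,-46.5,1.)); ctrl.dwell(.2)
im=imaging.get_image("side"); cv2.imwrite("pics/side3.png",im[:,:,::-1])
cm=cam("side");u,v=proj(cm,fw([-40,0,70]))[0].astype(int);u0,v0=u-40,v-30
cv2.imwrite("pics/m3.png",cv2.resize(im[v0:v0+60,u0:u0+80,::-1],(800,600),interpolation=cv2.INTER_CUBIC))
for z in(61,64,72,75,78): print(z,(proj(cm,[fw([-56,32,z]),fw([-56,-32,z])])-[u0,v0])*10)
E
```

```text
17.32 [ 0.12 -0.18  0.1 ] [-0.16  1.2   1.98] [ 0.09 -0.08  0.07] 15.77
17.85 [0.75 0.22 0.02] [ 0.27 -0.05 -1.35] [-0.01  0.19 -0.01] 15.39
18.18 [ 0.26  0.7  -0.55] [-0.25  0.08 -0.69] [0.02 0.13 0.01] 15.99
18.43 [ 0.14  0.56 -0.72] [-1.16  0.02 -0.27] [-0.05  0.06  0.05] 15.77
61 [[454.09 374.3 ]
 [435.75 285.08]]
64 [[454.13 367.05]
 [435.78 277.98]]
72 [[454.26 347.67]
 [435.85 259.  ]]
75 [[454.31 340.37]
 [435.88 251.86]]
78 [[454.35 333.06]
 [435.9  244.7 ]]
```

View pics/m3.png

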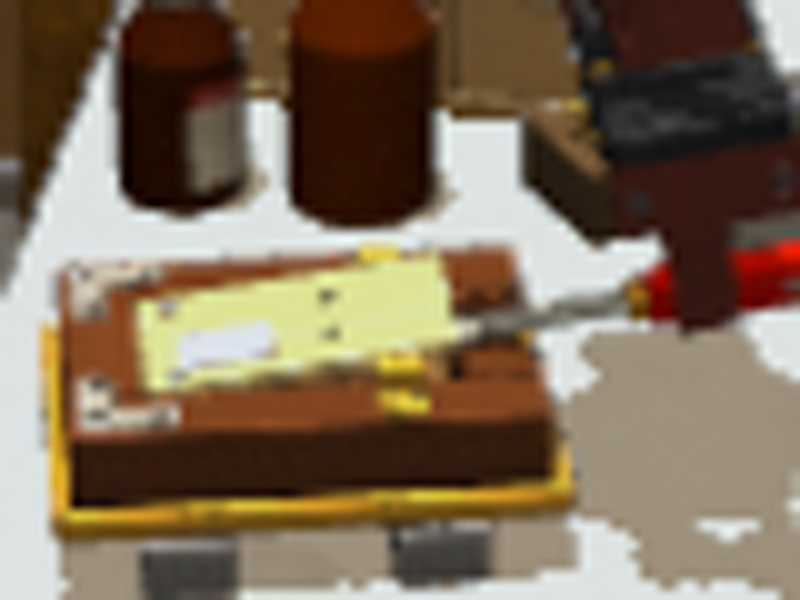

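The crop m3 shows the board's lever end well above the rails, at about (445,253)–(460,345). I'll draw the bar out and check again.

```bash
python3 - <<'E'
from h import *
np.set_printoptions(precision=2,suppress=True)
def go(P,feed=60):
    ctrl.move_straight(P[0],feed,P[1]); s=ctrl.get_state(); print("%.2f"%s["clock"],s["ee_pos"]-P[0],s["wrist_force"],round(s["finger_gap"],2))
go(over(-8,s=15,clear=1.2),60); go(over(-8,s=-30,clear=1.2),120)
P=over(-8,s=-30,clear=1.2); ctrl.move_straight(P[0]+[0,0,60],200)
im=imaging.get_image("side"); cv2.imwrite("pics/side4.png",im[:,:,::-1])
cm=cam("side");u,v=proj(cm,fw([-40,0,70]))[0].astype(int);u0,v0=u-40,v-30
C=[cv2.imread(f"pics/side{k}.png")[v0+10:v0+55,u0:u0+60] for k in(0,4)]
cv2.imwrite("pics/m4.png",cv2.resize(np.hstack(C),(800,300),interpolation=cv2.INTER_CUBIC))
E
```

```text
19.16 [-0.29 -0.13  0.12] [ 0.76 -0.16 -0.75] 15.81
19.68 [ 0.27 -0.27  0.12] [-0.62 -0.62 -0.25] 15.88
```

View pics/m4.png

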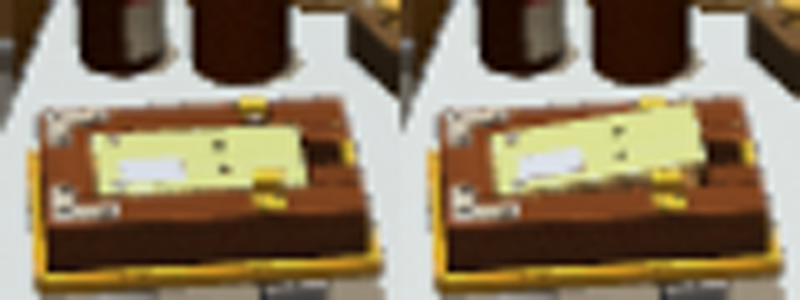

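The crop m4 (before on the left, after on the right) shows the board staying raised by itself, its lever end at about (697,105)–(703,165). Now I lay the bar back on its bare spot and measure the tray and the raised board.

```bash
python3 - <<'E'
from h import *
np.set_printoptions(precision=2,suppress=True)
B=np.array([596.8,45.5,11]);hd=np.radians(-110.2);tip=B+100*np.array([np.cos(hd),np.sin(hd),0])
p,o=bar_pose(tip,0,hd)
s=ctrl.get_state(); ctrl.move_straight(s["ee_pos"]+[0,0,60],250)
ctrl.reach(p+[0,0,150],o); ctrl.move_straight(p+[0,0,12],200); ctrl.move_straight(p+[0,0,.5],40)
ctrl.release(); ctrl.dwell(.1); ctrl.move_straight(p+[0,0,110],250)
S=[]
for n,pt,psi in(("t5",(510,175,330),90),("f5",(515,-225,235),90+12.7)):
    ctrl.reach(pt,q(down(np.radians(psi)))); ctrl.dwell(.2)
    s=ctrl.get_state(); im=imaging.get_image("wrist"); cv2.imwrite(f"pics/{n}.png",im[:,:,::-1])
    json.dump({k:np.array(s[k]).tolist() for k in("ee_pos","tcp_rot")},open(n+".json","w")); print(s["clock"],s["joint_positions"])
    S.append(im[:,:,::-1])
    if n=="f5":
        cf=cam("wrist",s)
        u,v=proj(cf,fw([0,0,64]))[0].astype(int);print(u,v)
        S[1]=im[max(0,v-75):v+75,u-100:u+100,::-1]; print(u-100,max(0,v-75),S[1].shape)
        print(proj(cf,[fw([-85,61,64]),fw([85,61,64]),fw([85,-61,64])]))
a=cv2.resize(S[0],(400,300));b=cv2.resize(S[1],(400,300),interpolation=cv2.INTER_CUBIC)
cv2.imwrite("pics/m5.png",np.hstack([a,b]))
E
```

```text
29.3583 [ 0.2   0.2   1.51 -0.    1.44  0.2 ]
31.125 [-0.53  0.31  1.6   0.    1.24 -0.76]
253 193
153 118 (150, 200, 3)
[[165.05 132.58]
 [341.73 132.81]
 [333.04 248.76]]
```

View pics/m5.png

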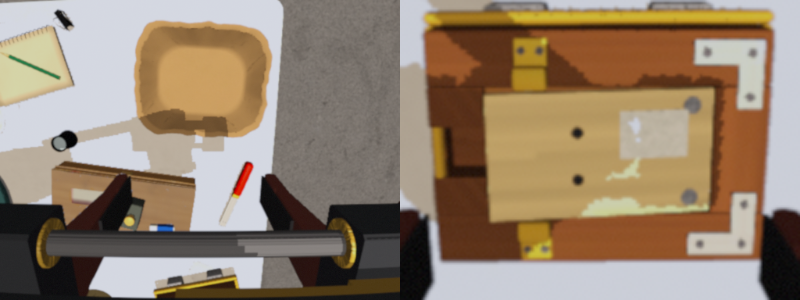

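```bash
python3 - <<'E'
from h import *
np.set_printoptions(precision=1,suppress=True)
f=json.load(open("f5.json"));t=json.load(open("t5.json"));cf=cam("wrist",f);ct=cam("wrist",t)
P=ray2z(cf,[(195.5,165.5),(198,228.5),(307,223.5),(310,162)],[78,78,64.5,64.5])
print(R.from_euler('z',-FA).apply(P-F0))
# tray: floor/rim segmentation by colour
im=cv2.imread("pics/t5.png");h=cv2.cvtColor(im,cv2.COLOR_BGR2HSV)
m=((h[...,0]>8)&(h[...,0]<22)&(h[...,1]>70)).astype(np.uint8)
m[:15]=0;m[180:]=0;m[:,:160]=0
m=cv2.morphologyEx(m,cv2.MORPH_OPEN,np.ones((3,3)))
n,l,st,c=cv2.connectedComponentsWithStats(m);i=1+np.argmax(st[1:,4]);print(st[i],c[i])
ct_=cv2.findContours((l==i).astype(np.uint8),0,2)[0][0][:,0].astype(float)
W=ray2z(ct,ct_,40)[:,:2].astype(np.float32); r=cv2.minAreaRect(W);print("rim",r)
# floor corners read from panel (scale 1.28)
Fl=ray2z(ct,np.array([(160,47),(240,47),(245,110),(157,110)])*1.28,2);print(Fl,Fl.mean(0))
E
```

```text
[[-54.6  31.6  78. ]
 [-54.9 -32.1  78. ]
 [ 55.7 -32.   64.5]
 [ 55.6  32.5  64.5]]
[  172    27   176   149 23177] [257.4 100.3]
rim ((518.7869873046875, 238.6111602783203), (184.70339965820312, 222.46823120117188), 87.6536636352539)
[[447.  297.    2. ]
 [586.2 297.1   2. ]
 [599.9 187.3   2. ]
 [437.8 187.3   2. ]] [517.7 242.2   2. ]
```

```bash
python3 - <<'E'
from h import *
np.set_printoptions(precision=2,suppress=True)
def show(n=""): s=ctrl.get_state(); print(n,"%.2f"%s["clock"],s["ee_pos"],s["wrist_force"],round(s["finger_gap"],2),round(s["grip_force"],1))
def T(head,pitch): return R.from_euler('ZY',[head,-np.radians(pitch)]).as_matrix()
B=T(FA,-7); o=q(B@np.diag([1,-1,-1.]))
p=fw([-9.5,0,66.2])+14*B[:,2]
ctrl.reach(p+[0,0,70],o); ctrl.move_straight(p+[0,0,10],120); ctrl.move_straight(p,30); ctrl.dwell(.2); show("at")
ctrl.clamp(); show("grip")
ctrl.move_straight(p+[0,0,8],30); show(); ctrl.move_straight(p+[0,0,40],60); show()
ctrl.move_straight(p+[0,0,110],200); show("up")
im=imaging.get_image("wrist"); cv2.imwrite("pics/w6.png",im[:,:,::-1])
h=cv2.cvtColor(im,cv2.COLOR_RGB2HSV)
for pp in ([0,0,0],): pass
E
```

```text
at 33.96 [ 514.39 -246.08   80.2 ] [ 0.5  -0.32  0.98] 87.91 0.0
grip 34.47 [ 513.76 -245.36   79.97] [-1.42  2.74  0.86] 63.41 30.0
 34.88 [ 514.96 -246.72   88.6 ] [ 0.45  0.4  -0.15] 63.87 30.0
 35.57 [ 514.29 -246.01  120.25] [ 0.08 -0.51 -1.19] 63.42 30.0
up 36.07 [ 514.07 -245.84  189.57] [-1.67  0.52 -0.94] 63.63 30.0
```

```bash
python3 - <<'E'
from h import *
np.set_printoptions(precision=2,suppress=True)
def show(n=""): s=ctrl.get_state(); print(n,"%.2f"%s["clock"],s["ee_pos"],s["wrist_force"],round(s["finger_gap"],2),round(s["grip_force"],1)); return s
hd=np.radians(-2.35); B=R.from_euler('z',hd).as_matrix(); o=q(B@np.diag([1,-1,-1.]))
p=np.array([518.5,240.3,5+14])-10*B[:,0]
ctrl.reach(p+[0,0,170],o); show("over"); ctrl.move_straight(p+[0,0,25],150); show()
ctrl.move_straight(p,40); ctrl.dwell(.2); show("down"); ctrl.release(); ctrl.dwell(.2); show("rel")
ctrl.move_straight(p+[0,0,60],120); ctrl.reach([510,175,330],q(down(np.pi/2))); ctrl.dwell(.2)
s=show("end"); im=imaging.get_image("wrist"); cv2.imwrite("pics/t7.png",im[:,:,::-1]); ct=cam("wrist",s)
# checks by colour difference against t5
d=np.abs(im[:,:,::-1].astype(int)-cv2.imread("pics/t5.png")).sum(2)>90
d=cv2.morphologyEx(d.astype(np.uint8),cv2.MORPH_OPEN,np.ones((3,3)))
n,l,st,c=cv2.connectedComponentsWithStats(d)
for i in range(1,n):
    if st[i,4]>15: print(st[i],ray2z(ct,c[i],8))
h=cv2.cvtColor(im,cv2.COLOR_RGB2HSV)
Y=((d>0)).astype(np.uint8)
i=1+np.argmax(st[1:,4]); k=cv2.findContours((l==i).astype(np.uint8),0,2)[0][0][:,0].astype(float)
print(cv2.minAreaRect(ray2z(ct,k,8)[:,:2].astype(np.float32)))
C=[[sx*56,sy*32,z] for z in (2,8) for sx in(-1,1) for sy in(-1,1)]
print(proj(ct,B@np.array(C).T[:, :].T[0]+[518.5,240.3,0]))
E
```

```text
over 37.89 [508.93 239.96 188.84] [ 0.95 -0.04 -0.55] 63.6 30.0
 39.01 [509.27 240.84  44.73] [-0.22 -0.47 -1.73] 63.56 30.0
down 39.98 [508.73 240.78  19.23] [ 0.03 -0.24 -0.66] 63.39 30.0
rel 40.77 [508.5  240.72  19.  ] [ 0.51  0.25 -0.93] 87.76 0.0
end 43.14 [509.79 175.05 329.27] [-0.36  0.04 -0.54] 87.7 0.0
[ 217   80   82   49 3761] [[518.04 239.08   8.  ]]
[446 294   9  19  96] [[845.12 -82.64   8.  ]]
((518.2578735351562, 238.4539794921875), (62.765098571777344, 111.50394439697266), 88.14183807373047)
[[216.87 124.35]]
```

The picture difference puts a 111.5 x 62.8 mm rectangle at the tray's centre, which matches the board lying flat. The bar hasn't moved. Handing in.

```bash
python3 -c "
from h import *
print(ctrl.finish_job())"
```

```text
the job is handed in; nothing more can be done
None
```

The job is handed in: the board was levered past its catches and laid flat in the pulp tray, same side up, and the bar is back on the bare table where it started, all by about 43 s on the clock; the result of the judging was not shown.

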